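# Snap the parts-case lid shut round its rim

## Robot

A 6-joint arm with a two-finger parallel gripper is mounted at the origin on a cart in front of the work surface, level with it; the furniture and walls round the work are solid. World frame = base frame: x ahead of the robot, y to its left, z up, the work surface at z = 0. Lengths are in m, angles in rad, forces in N, time in s.
With the tool pointing down it reaches from about 0.375 to 0.975 m from the base axis. Payload 3.8 kg.
Tool frame: the origin (TCP) lies midway between the tips of the shut fingers; the grasp point (between the pads) lies 19 mm behind it; z points along the fingers, y is the line along which they close (so a half turn about z gives the same grasp; the last joint's range is limited). The gripper opens to 85 mm and grips with 20 to 120 N. Pads are 22 mm wide; open, the fingers measure 114 mm over their backs; the gripper's body (76 mm by 85 mm) begins 54 mm behind the grasp point. The pads swing forward as they close: fully open they stand 13 mm farther back than shut.
Start: joints at [-1.224, 0.264, 1.604, -0, 1.274, -0.037], TCP at [0.253, -0.626, 0.231] pointing down, gripper open.
Joint ranges: [-2.63, 2.63], [-0.94, 2.18], [0.31, 2.57], [-1.31, 4.45], [0, 2.66], [-2.55, 2.55]. Speed limits (rad/s): [2.57, 2.57, 3.14, 3.14, 3.14, 3.14].

## Interface

Orientations are given as a rotation vector (axis times angle).
In Python, from workcell import sensors, viewer, job gives the robot as it stands.
- The arm moves only by the shell command python3 -m inch 'ROWS' [FORCE]. ROWS is JSON, one flat list of numbers, 7 for each row, row after row: the shift along the tool's x, y, z in mm, then the turn, a rotation vector about the tool's x, y, z in degrees, then the finger opening in mm, from 0 to 85.4. A call has exactly 8 rows; each row shifts and turns the commanded pose from where the row before left it, along the tool's axes as they then stand; what a row does not reach is not made up. A row lasts 1/10 s, in which the tool goes at most 50 mm and 8.59 degrees, less where a joint would pass 70% of its speed; a pose out of reach is approached as far as the arm can. A call is refused whole if a number of a shift passes 50 or a number of a turn 8.59, either way. A call with a gripper value outside its range is refused whole. The fingers move at their own pace and stop on an object; FORCE is the grip in N (left out, the last holds). Time passes only in rows, so rows that do not move let the fingers close, or fill a call up. It gives the time, the measured TCP pose, the force, the opening and the grip force at its end, in the units of the state.
- sensors.read_state(): the state, without advancing time (a new reading comes with each control period).
- viewer.read_camera(name): name is "scene" or "top" or "wrist"; returns the picture (384x512x3 uint8, red, green, blue); there is no depth.
- viewer.camera_params(name): a dict with "K" (3x3 intrinsics, pixels), "k1" (the pictures are not rectified: a ray, as slopes to the right and down, at radius r is drawn at 1 + k1 r^2 times it, then the intrinsics apply), "world_to_cam" (4x4, takes a point from world to camera coordinates). Camera axes: x right, y down, z forward; pixel columns grow to the right and rows downward; lengths in m; the calibration is good to about 2 mm. A picture is of the moment at which its call begins: read the wrist's pose just before it. camera_params takes no time and is no camera call; for the wrist camera it gives the pose at the moment of the call.
- job.finish_job(): hands the job in; it is judged then, once.
The state is a dict: "time": time; "q": joint angles; "joint_vel": joint speeds; "joint_torque": joint torques, N m; "tool_pos": TCP position; "tcp_rot": TCP orientation; "wrist_force": force on the tool from outside, world axes, zero at the start; "torque": the same for the moment, N m; "width": opening from 0.0 (shut) to 1.0 (fully open); "grip_force": force on a finger pad.
Only numpy, scipy, OpenCV 4.12 (cv2) and the standard library are available. Lean on these libraries where they do the work, as an engineer would, in place of code of your own. Each camera call takes 0.05 s, during which the arm holds its last target. There are 200 camera calls.

## Task

The lid of the black parts case is on, but the rim section in the middle of each of its four sides still stands up. Press each section down with the fingertips until it clicks and lies flush all round, then draw the hand clear. Only press: do not pick up, tip or shove the case away from its place, and leave the tin, the tape and the multimeter alone.

Things in the scene. Friction and masses are not known exactly. Their poses are not given: they have to be found in the camera images.
- case_mid (a point): Middle of the loose black plastic parts case with grey push-on lid, 162 x 132 mm over the lid, about 1.4 kg; the point is 34 mm above the bench; x along the 162 mm side, y along the 132 mm side, z up. Flat lid top 68 mm above the bench, raised middle field 71 mm. The lid's corners (32 x 32 mm) are home; the rim section between them on each side stands up 9 mm at its outer edge.
- press_front (a point): Press point on the rim section of the case's -x side (a short side; section 60 mm long, 32 mm deep from fold to outer edge): on its top surface, mid-length, 24 mm outward from the fold, 8 mm inside the edge. Moves with the section: up, about 75 mm above the bench; shut, 68 mm above it and 70 mm along its -x from the case's middle. Ignore its axes.
- rim_front (a joint): Fold angle of the section on the case's -x side: 0 = standing up (start), 0.30 rad = shut, flush with the flat lid top. It gives 0.04 rad at about 2 N, then takes about 11 N at the press point (more nearer the fold), falling until it snaps over at 0.21: short of that it springs back up, beyond it springs shut, stays at about 0.30, and meets a hard stop.
- press_back (a point): Press point on the rim section of the case's +x side (a short side; section 60 mm long, 32 mm deep from fold to outer edge): on its top surface, mid-length, 24 mm outward from the fold, 8 mm inside the edge. Moves with the section: up, about 75 mm above the bench; shut, 68 mm above it and 70 mm along its +x from the case's middle. Ignore its axes.
- rim_back (a joint): Fold angle of the section on the case's +x side: 0 = standing up (start), 0.30 rad = shut, flush with the flat lid top. It gives 0.04 rad at about 2 N, then takes about 11 N at the press point (more nearer the fold), falling until it snaps over at 0.21: short of that it springs back up, beyond it springs shut, stays at about 0.30, and meets a hard stop.
- press_left (a point): Press point on the rim section of the case's +y side (a long side; section 90 mm long, 32 mm deep from fold to outer edge): on its top surface, mid-length, 24 mm outward from the fold, 8 mm inside the edge. Moves with the section: up, about 75 mm above the bench; shut, 68 mm above it and 55 mm along its +y from the case's middle. Ignore its axes.
- rim_left (a joint): Fold angle of the section on the case's +y side: 0 = standing up (start), 0.30 rad = shut, flush with the flat lid top. It gives 0.04 rad at about 2 N, then takes about 11 N at the press point (more nearer the fold), falling until it snaps over at 0.21: short of that it springs back up, beyond it springs shut, stays at about 0.30, and meets a hard stop.
- press_right (a point): Press point on the rim section of the case's -y side (a long side; section 90 mm long, 32 mm deep from fold to outer edge): on its top surface, mid-length, 24 mm outward from the fold, 8 mm inside the edge. Moves with the section: up, about 75 mm above the bench; shut, 68 mm above it and 55 mm along its -y from the case's middle. Ignore its axes.
- rim_right (a joint): Fold angle of the section on the case's -y side: 0 = standing up (start), 0.30 rad = shut, flush with the flat lid top. It gives 0.04 rad at about 2 N, then takes about 11 N at the press point (more nearer the fold), falling until it snaps over at 0.21: short of that it springs back up, beyond it springs shut, stays at about 0.30, and meets a hard stop.
- tin: Open round steel tin, 59 mm across, 31 mm high; bystander, loose. Origin at the centre of its underside, z up.
- tape: Roll of grey tape lying flat, 68 mm across, 19 mm high; bystander, loose. Origin at the centre of its underside, z up.
- multimeter: Hand multimeter lying on its back, 134 x 70 x 39 mm; bystander, loose. Origin at the centre of its underside, z up.

How it is judged:
At the end, for the whole second after the job is handed in: All four rim sections are snapped shut (fold angle above 0.26 of 0.30 rad), and the case stands upright on the bench (tilt under 0.05 rad) within 40 mm of where it stood at the start (value of joint each of rim_front, rim_back, rim_left, rim_right above 0.26 rad and distance of case_mid from where it was at the start of the episode below 0.04 m and angle between case_mid's own z axis and vertical below 0.05 rad); the robot touches nothing.
It fails at once if the case is lifted (its middle more than 15 mm higher than when it stands on the bench) (height (world z) of case_mid above 0.049 m).
It fails at once if the case is tipped by more than 0.2 rad (angle between case_mid's own z axis and vertical above 0.2 rad).
It fails at once if the case is pushed more than 40 mm from where it stood (distance of case_mid from where it was at the start of the episode above 0.04 m).
It fails at once if the tin, the tape or the multimeter is moved by more than 25 mm (distance of any of tin, tape, multimeter from where it was at the start of the episode above 0.025 m).
It also fails if it takes over 42 s, if anything falls off the work surface, if the arm or the gripper's body presses on something with over 40 N, if the wrist force passes 120 N, or if a joint passes its speed limit or range.

## Working session

There is one attempt and no reset: what is moved stays moved. The work goes in short steps, Python scripts to look and compute and a shell command to move; the robot and the scene stay as the last step left them, time stands still between calls to the robot, and variables do not carry over. Pictures are saved under pics/ and viewed, at most 10 in all, crops included, and the job is handed in when it is done.

```bash
mkdir -p pics; ls
python3 - <<'E'
from workcell import sensors, viewer
import cv2
s=sensors.read_state(); print({k:s[k] for k in('time','tool_pos','tcp_rot','wrist_force','width')})
for n in('top','scene'):
    im=viewer.read_camera(n); cv2.imwrite(f'pics/{n}0.png',cv2.resize(im[...,::-1],None,fx=1.5,fy=1.5))
    p=viewer.camera_params(n); print(n,p)
E
```

```text
pics
{'time': 0.0, 'tool_pos': array([ 0.25253838, -0.62518302,  0.22996935]), 'tcp_rot': array([-3.08174590e+00, -5.98825144e-01,  5.12453452e-04]), 'wrist_force': array([0.10251567, 0.03128508, 0.4932243 ]), 'width': 0.9990585785219843}
top {'K': array([[435.73543039,   0.        , 253.04491435],
       [  0.        , 435.73543039, 184.87924881],
       [  0.        ,   0.        ,   1.        ]]), 'k1': -0.16838684842659066, 'world_to_cam': array([[ 0.02844266, -0.99938789,  0.02036799, -0.14049383],
       [-0.99257551, -0.03064767, -0.11770547,  0.59892309],
       [ 0.11825765, -0.01686891, -0.99283965,  1.01630978],
       [ 0.        ,  0.        ,  0.        ,  1.        ]])}
scene {'K': array([[471.97941785,   0.        , 254.72238056],
       [  0.        , 471.97941785, 193.5319525 ],
       [  0.        ,   0.        ,   1.        ]]), 'k1': -0.08224114575859867, 'world_to_cam': array([[-0.85859357, -0.51224988,  0.02042405,  0.44134709],
       [-0.36494718,  0.58274567, -0.72609989,  0.33721225],
       [ 0.36004256, -0.63087839, -0.68728583,  0.62261347],
       [ 0.        ,  0.        ,  0.        ,  1.        ]])}
```

View pics/top0.png

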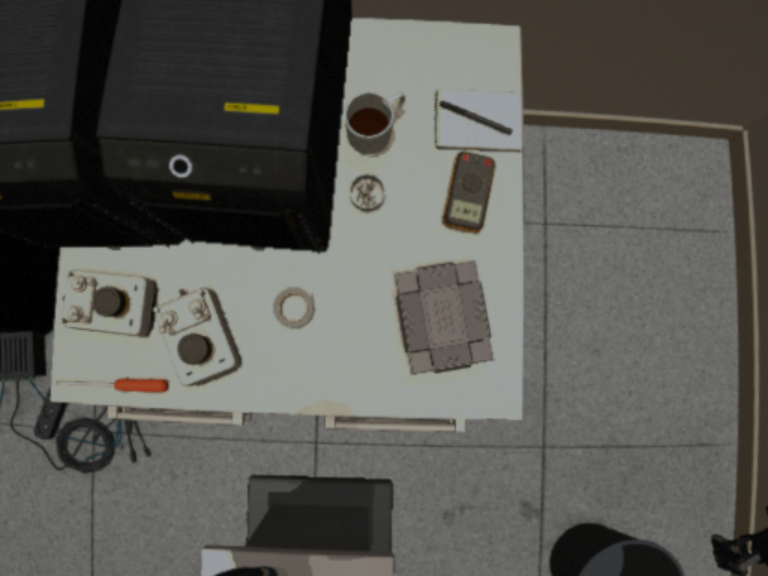

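View pics/scene0.png

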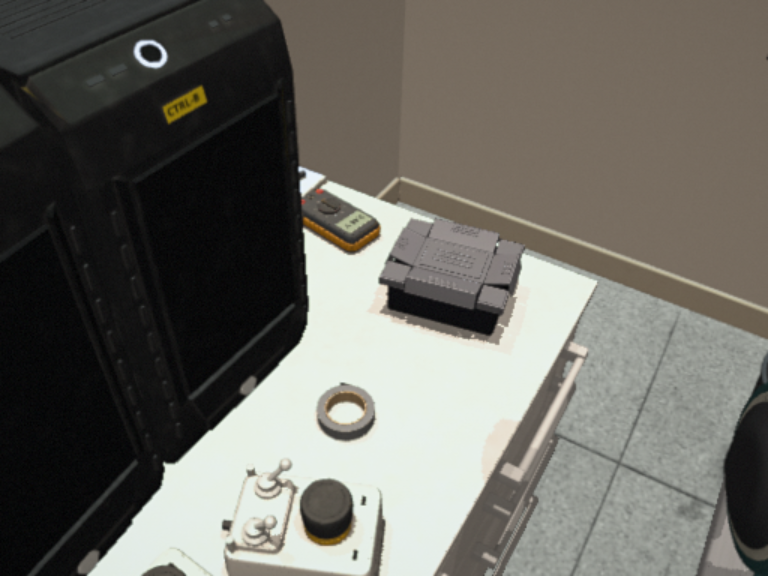

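The top view shows the case centred near (444,317) of the 1.5x picture, with its long side roughly along world x. The multimeter is at (469,190), the tape at (294,307) and the tin at (367,192), all clear of the case. The scene view shows the lid around (455,258). I'll zoom in for the lid corners.

Run:
```python
import cv2,numpy as np
a=cv2.imread('pics/top0.png');b=cv2.imread('pics/scene0.png')
# crops of 1.5x pics -> 3x further
A=cv2.resize(a[250:390,380:510],None,fx=3,fy=3,interpolation=cv2.INTER_CUBIC)
B=cv2.resize(b[205:345,370:530],None,fx=2.4,fy=2.4,interpolation=cv2.INTER_CUBIC)
o=np.zeros((430,790,3),np.uint8);o[:420,:390]=A;o[:B.shape[0],400:400+B.shape[1]]=B
cv2.imwrite('pics/crop0.png',np.clip(o.astype(float)*1.5,0,255).astype('uint8'))
```

```text
(no output)
```

View pics/crop0.png

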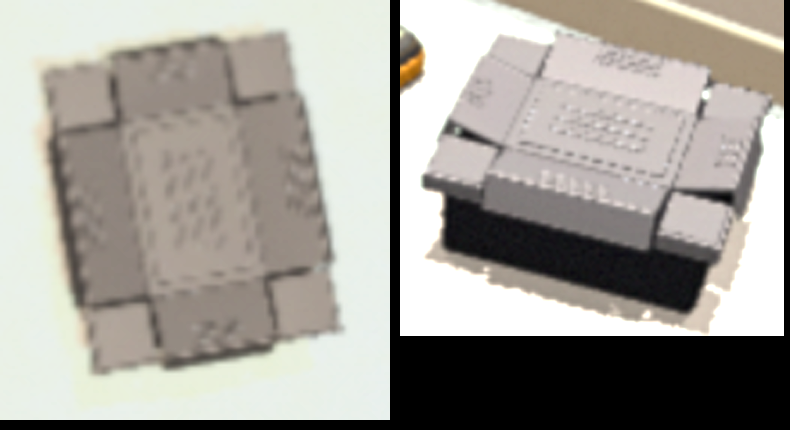

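The crop shows the lid corners. Top half: (44,70), (292,34), (340,330), (93,373). Scene half, same order: (428,165), (492,38), (770,92), (726,245). All four rim sections are up. Next I'll triangulate.

```bash
cat > h.py <<'E'
import numpy as np,cv2
from scipy.optimize import least_squares
from scipy.spatial.transform import Rotation as R
from workcell import viewer
def proj(P,p):
    P=np.atleast_2d(P); c=P@p['world_to_cam'][:3,:3].T+p['world_to_cam'][:3,3]
    s=c[:,:2]/c[:,2:]; s=s*(1+p['k1']*(s**2).sum(1,keepdims=True))
    return s@p['K'][:2,:2].T+p['K'][:2,2]
def tri(obs): # [(params,uv)...]
    r=least_squares(lambda X:np.concatenate([proj(X,p)[0]-uv for p,uv in obs]),[.5,-.2,.05]); return r.x,r.fun
E
python3 - <<'E'
from h import *
t=viewer.camera_params('top');s=viewer.camera_params('scene')
T=(np.array([[44,70],[292,34],[340,330],[93,373]])/3+[380,250])/1.5-.25
S=((np.array([[428,165],[492,38],[770,92],[726,245]])-[400,0])/2.4+[370,205])/1.5-.25
X=[]
for a,b in zip(T,S):
    x,f=tri([(t,a),(s,b)]);X.append(x);print(x.round(4),f.round(1))
X=np.array(X);print(X.mean(0),[np.linalg.norm(X[i]-X[i-1]).round(4) for i in range(4)])
# rigid fit with z=.068
L=np.array([[.081,.066],[.081,-.066],[-.081,-.066],[-.081,.066]])
def W(v): c,n=np.cos(v[2]),np.sin(v[2]); return np.c_[L@np.array([[c,n],[-n,c]])+v[:2],np.full(4,v[3])]
g=lambda v:np.r_[(proj(W(v),t)-T).ravel(),(proj(W(v),s)-S).ravel()]
r=least_squares(g,[.5,-.25,.17,.068]);print('fit',r.x,r.fun.round(1))
E
```

```text
[ 0.6047 -0.1454  0.073 ] [ 0.2  0.6 -0.5 -0.1]
[ 0.6347 -0.2755  0.0578] [-0.6 -1.4  1.3  0.2]
[ 0.4761 -0.302   0.0693] [-0.1 -0.3  0.2  0. ]
[ 0.449  -0.1746  0.0717] [ 0.2  0.6 -0.5 -0.1]
[ 0.54112838 -0.22435208  0.06795087] [np.float64(0.1584), np.float64(0.1343), np.float64(0.1612), np.float64(0.1302)]
fit [ 0.54118333 -0.2249603   0.20026379  0.06708539] [-0.4 -0.3 -0.7 -1.6  1.3  0.3  0.8  0.8 -2.1  2.1  1.4 -2.7  1.3  0.1
 -0.3  1.2]
```

Fit: case middle (0.541, -0.225), yaw 0.20, top at 67–68 mm, sides 158–161 x 130–134 mm, which matches the text. I'll turn the tool square with the case, shut the fingers and move over the -y section.

```bash
python3 -m inch '[0,0,0,0,0,5.25,0, 0,0,0,0,0,5.25,0, 30,-24,0,0,0,0,0, 30,-24,0,0,0,0,0, 30,-24,0,0,0,0,0, 30,-24,0,0,0,0,0, 30,-24,0,0,0,0,0, 30,-24,0,0,0,0,0]' 30
cat >> h.py <<'E'
C=np.array([.541,-.225]);YAW=.20
def where(C=C,YAW=YAW):
    from workcell import sensors
    s=sensors.read_state();c,n=np.cos(YAW),np.sin(YAW)
    d=s['tool_pos'][:2]-C; M=R.from_rotvec(s['tcp_rot']).as_matrix()
    print('t',s['time'],'case xy mm',(1000*np.array([c*d[0]+n*d[1],-n*d[0]+c*d[1]])).round(1),'z',(s['tool_pos'][2]*1000).round(1),'toolx yaw',np.arctan2(M[1,0],M[0,0]).round(3),'tz',M[:,2].round(3),'F',s['wrist_force'].round(1))
E
python3 -c "from h import *;where()"
```

```text
time: 0.9
tool_pos: [0.401, -0.4474, 0.2307]
tcp_rot: [-3.125, -0.314, 0.001]
wrist_force: [0.1, 0.6, 0.1]
width: 0.001
grip_force: 0.0
t 0.9 case xy mm [-181.4 -190.1] z 230.7 toolx yaw 0.2 tz [-0.001  0.001 -1.   ] F [0.1 0.6 0.1]
```

```bash
python3 -m inch '[26,-20,15,0,0,0,0, 26,-20,15,0,0,0,0, 26,-20,15,0,0,0,0, 26,-20,15,0,0,0,0, 26,-20,15,0,0,0,0, 26,-20,15,0,0,0,0, 25,-19,15,0,0,0,0, 0,0,0,0,0,0,0]'
python3 - <<'E'
from h import *
where()
p=viewer.camera_params('wrist');im=viewer.read_camera('wrist')
o=im[...,::-1].copy()
for q in proj(np.array([[C[0]+np.cos(YAW)*a-np.sin(YAW)*b,C[1]+np.sin(YAW)*a+np.cos(YAW)*b,.068] for a in(-.081,.081) for b in(-.066,.066)]),p):
    print(q.round())
    if abs(q).max()<2000: cv2.circle(o,tuple(q.astype(int).tolist()),3,(0,0,255),-1)
t=viewer.read_camera('top')[170:255,250:345,::-1]
t=cv2.resize(t,None,fx=3,fy=3,interpolation=cv2.INTER_CUBIC)
c=np.zeros((384,800,3),np.uint8);c[:,:512]=o;c[:255,514:799]=t
cv2.imwrite('pics/w1.png',np.clip(c*1.4,0,255).astype('uint8'))
E
```

```text
time: 1.7
tool_pos: [0.5502, -0.2727, 0.123]
tcp_rot: [-3.121, -0.32, 0.006]
wrist_force: [0.2, -0.9, 0.1]
width: 0.006
grip_force: 0.0
t 1.7 case xy mm [ -0.5 -48.5] z 123.0 toolx yaw 0.204 tz [-0.004  0.004 -1.   ] F [ 0.2 -0.9  0.1]
[283. 320.]
[104. 316.]
[291.  82.]
[70. 85.]
```

View pics/w1.png

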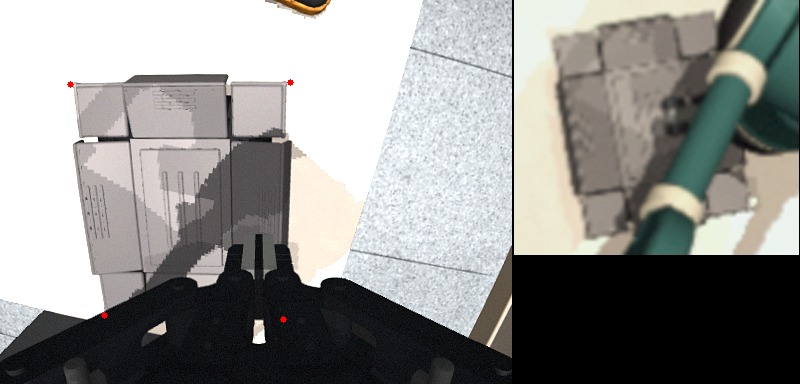

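The wrist view shows predicted and actual lid corners agreeing sideways to about 1 mm: actual (77,84) and (285,82), drawn (70,85) and (291,82). The fingers are over the -y section on the right. Now I'll press.

```bash
python3 -m inch '[0.5,2.5,11,0,0,0,0, 0,0,11,0,0,0,0, 0,0,11,0,0,0,0, 0,0,11,0,0,0,0, 0,0,3,0,0,0,0, 0,0,3,0,0,0,0, 0,0,3,0,0,0,0, 0,0,0,0,0,0,0]'
python3 -c "from h import *;where()"
```

```text
time: 2.6
tool_pos: [0.5505, -0.2793, 0.0753]
tcp_rot: [-3.126, -0.315, 0.002]
wrist_force: [-7.3, 2.0, 10.2]
width: -0.001
grip_force: 5.2
t 2.6 case xy mm [ -1.5 -55.1] z 75.3 toolx yaw 0.201 tz [-0.002 -0.    -1.   ] F [-7.3  2.  10.2]
```

```bash
python3 -m inch '[0,0,1,0,0,0,0, 0,0,1,0,0,0,0, 0,0,1,0,0,0,0, 0,0,1,0,0,0,0, 0,0,0,0,0,0,0, 0,0,0,0,0,0,0, 0,0,0,0,0,0,0, 0,0,0,0,0,0,0]'
python3 -c "from h import *;where()"
```

```text
time: 3.4
tool_pos: [0.551, -0.2807, 0.0745]
tcp_rot: [3.123, 0.315, -0.001]
wrist_force: [-13.2, 1.7, 24.4]
width: 0.004
grip_force: 12.2
t 3.4 case xy mm [ -1.3 -56.6] z 74.5 toolx yaw 0.201 tz [-0.    -0.003 -1.   ] F [-13.2   1.7  24.4]
```

Force is 24 N with almost no travel, so I'll look before pressing harder.

Run:
```python
from h import *
s=cv2.resize(viewer.read_camera('scene')[110:250,220:380,::-1],None,fx=2.5,fy=2.5,interpolation=cv2.INTER_CUBIC)
w=viewer.read_camera('wrist')[:,:400,::-1]
c=np.zeros((384,800,3),np.uint8);c[:,:400]=w;c[:350,400:]=s
cv2.imwrite('pics/p2.png',np.clip(c*1.4,0,255).astype('uint8'))
```

```text
(no output)
```

View pics/p2.png

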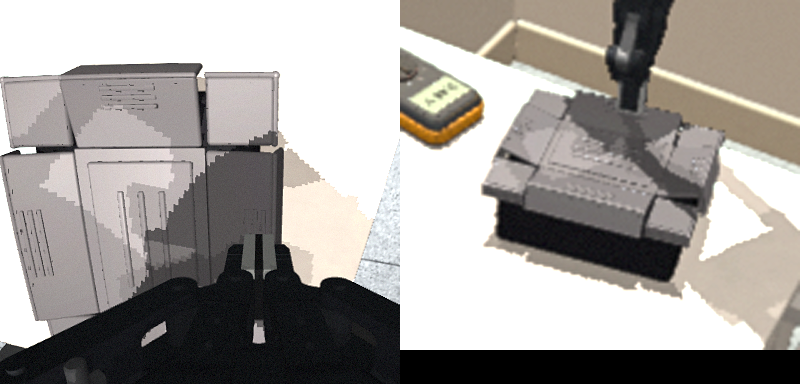

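```bash
python3 -m inch '[0,0,-3,0,0,0,0, 0,0,-5,0,0,0,0, 0,0,-10,0,0,0,0, 0,0,-15,0,0,0,0, 0,0,-15,0,0,0,0, 0,-6,-8,0,0,0,0, 0,0,0,0,0,0,0, 0,0,0,0,0,0,0]'
python3 - <<'E'
from h import *
where()
s=cv2.resize(viewer.read_camera('scene')[110:250,220:380,::-1],None,fx=2.5,fy=2.5,interpolation=cv2.INTER_CUBIC)
w=viewer.read_camera('wrist')[:,:400,::-1]
c=np.zeros((384,800,3),np.uint8);c[:,:400]=w;c[:350,400:]=s
cv2.imwrite('pics/p3.png',np.clip(c*1.4,0,255).astype('uint8'))
E
```

```text
time: 4.3
tool_pos: [0.55, -0.2728, 0.1255]
tcp_rot: [3.125, 0.315, 0.001]
wrist_force: [-0.5, 0.1, -0.2]
width: -0.007
grip_force: 0.0
t 4.3 case xy mm [ -0.7 -48.7] z 125.5 toolx yaw 0.201 tz [ 0. -0. -1.] F [-0.5  0.1 -0.2]
```

View pics/p3.png

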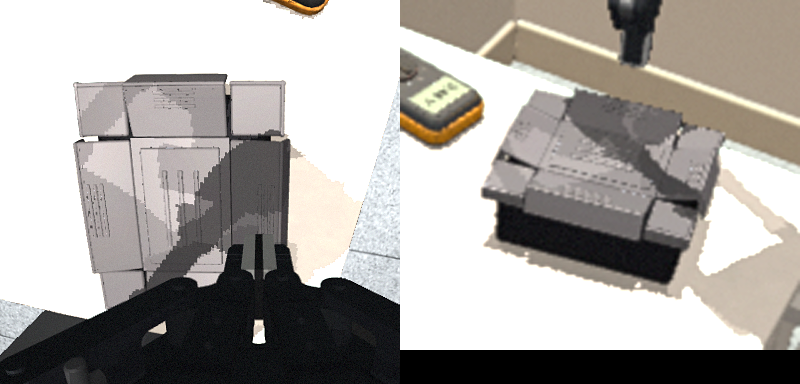

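The -y section's state isn't clear from p3, so I'll compare before and after crops enlarged.

Run:
```python
from h import *
f=lambda im,k:cv2.resize(im,None,fx=k,fy=k,interpolation=cv2.INTER_CUBIC)
a=cv2.imread('pics/w1.png')[70:270,200:310];b=cv2.imread('pics/p3.png')[70:270,200:310]
s0=cv2.resize(cv2.imread('pics/scene0.png'),(512,384))
s0=s0[130:210,250:360];s1=viewer.read_camera('scene')[130:210,250:360,::-1]
c=np.zeros((600,800,3),np.uint8)
A=f(a,1.7);B=f(b,1.7);c[:A.shape[0],:A.shape[1]]=A;c[:B.shape[0],200:200+B.shape[1]]=B
S0=f(s0,3.6);S1=f(s1,3.6);c[:S0.shape[0],400:400+S0.shape[1]]=S0;c[300:300+S1.shape[0],400:400+S1.shape[1]]=S1
c=(255*(c/255.)**.6).astype('uint8');cv2.imwrite('pics/cmp.png',c)
```

```text
(no output)
```

View pics/cmp.png

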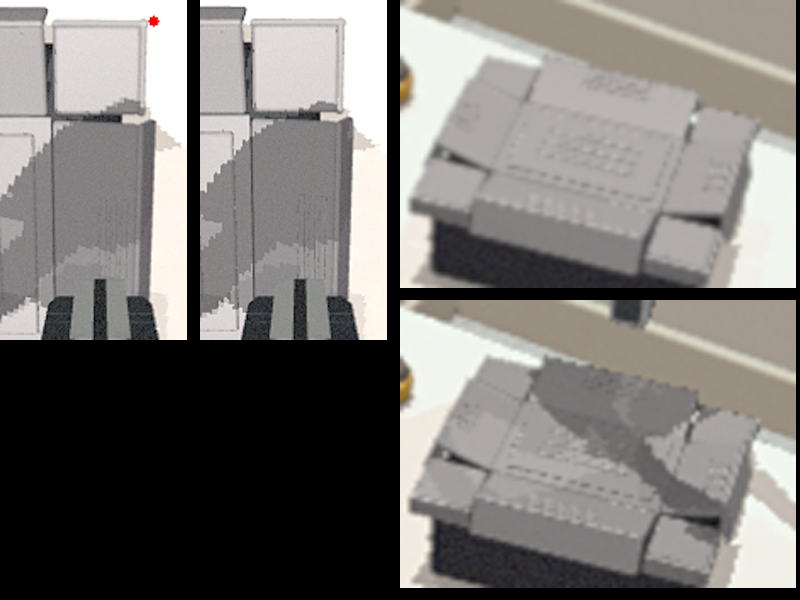

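The -y section is still up: before and after look the same, with the dark gap still at (330,117). So 24 N at z 74.5 mm hardly moved it. I'll press again, reading the moment as well, and a bit deeper.

```bash
cat >> h.py <<'E'
def st():
    from workcell import sensors
    where(); s=sensors.read_state(); print('M',s['torque'].round(2),'tau',s['joint_torque'].round(1),'q',s['q'].round(3))
E
python3 -c "from h import *;st()"
python3 -m inch '[0,2,12,0,0,0,0, 0,2,12,0,0,0,0, 0,0,12,0,0,0,0, 0,0,10,0,0,0,0, 0,0,1,0,0,0,0, 0,0,1,0,0,0,0, 0,0,1,0,0,0,0, 0,0,1,0,0,0,0]' >/dev/null
python3 -c "from h import *;st()"
```

```text
t 4.45 case xy mm [ -1.3 -48.5] z 124.4 toolx yaw 0.201 tz [-0.001  0.001 -1.   ] F [ 0.2 -0.4  0.3]
M [ 0.02 -0.04 -0.03] tau [  0.1 -47.2 -33.8   0.   -0.    0. ] q [-0.501  0.236  1.844 -0.     1.063  0.869]
t 5.25 case xy mm [ -0.7 -53.1] z 75.8 toolx yaw 0.201 tz [ 0. -0. -1.] F [-0.7  0.6  1.3]
M [0.05 0.15 0.01] tau [  0.2 -47.4 -31.9   0.1  -0.4  -0. ] q [-0.506  0.293  1.873 -0.     0.975  0.864]
```

```bash
python3 -m inch '[0,0,1,0,0,0,0, 0,0,1,0,0,0,0, 0,0,1,0,0,0,0, 0,0,1,0,0,0,0, 0,0,0,0,0,0,0, 0,0,0,0,0,0,0, 0,0,0,0,0,0,0, 0,0,0,0,0,0,0]' >/dev/null
python3 -c "from h import *;st()"
```

```text
t 6.05 case xy mm [ -0.5 -53.6] z 74.2 toolx yaw 0.201 tz [ 0.001 -0.001 -1.   ] F [-6.9  1.1 13. ]
M [ 0.33  1.   -0.01] tau [  0.5 -40.8 -29.6   0.3  -2.2  -0. ] q [-5.070e-01  2.950e-01  1.874e+00 -1.000e-03  9.720e-01  8.640e-01]
```

```bash
python3 -m inch '[0,0,1,0,0,0,0, 0,0,1,0,0,0,0, 0,0,1,0,0,0,0, 0,0,1,0,0,0,0, 0,0,1,0,0,0,0, 0,0,1,0,0,0,0, 0,0,0,0,0,0,0, 0,0,0,0,0,0,0]' >/dev/null
python3 -c "from h import *;st()"
```

```text
t 6.85 case xy mm [ -0.2 -53.7] z 67.8 toolx yaw 0.201 tz [ 0.001 -0.001 -1.   ] F [-4.9  0.9 14.2]
M [ 0.24  0.89 -0.01] tau [  0.9 -40.5 -28.2   0.5  -1.7   0. ] q [-0.507  0.303  1.877 -0.     0.96   0.864]
```

The section has snapped: z is 67.8 mm, flush. Next is the -x section.

```bash
python3 -m inch '[0,0,-6,0,0,0,0, 0,0,-12,0,0,0,0, 0,0,-12,0,0,0,0, -17,-13,0,0,0,0,0, -17,-13,0,0,0,0,0, -17,-13,0,0,0,0,0, -17,-13,0,0,0,0,0, 0,0,0,0,0,0,0]' >/dev/null
python3 -c "from h import *;st()"
```

```text
t 7.65 case xy mm [-70.8   0.8] z 95.2 toolx yaw 0.201 tz [-0.002  0.001 -1.   ] F [-0.2 -0.2 -0.7]
M [-0.06  0.   -0.01] tau [ -0.  -39.8 -32.   -0.    0.1  -0. ] q [-0.515  0.117  2.047  0.     0.98   0.855]
```

```bash
python3 -m inch '[0,0,8,0,0,0,0, 0,0,8,0,0,0,0, 0,0,2,0,0,0,0, 0,0,2,0,0,0,0, 0,0,2,0,0,0,0, 0,0,2,0,0,0,0, 0,0,2,0,0,0,0, 0,0,0,0,0,0,0]' >/dev/null
python3 -c "from h import *;st()"
```

```text
t 8.45 case xy mm [-68.6  -1.4] z 69.1 toolx yaw 0.201 tz [-0. -0. -1.] F [-0.  -0.5  0.5]
M [-0.17  0.12  0.01] tau [  0.4 -39.1 -30.5   0.2  -0.    0. ] q [-0.515  0.154  2.06  -0.     0.927  0.855]
```

```bash
python3 -m inch '[0,0,1,0,0,0,0, 0,0,1,0,0,0,0, 0,0,1,0,0,0,0, 0,0,1,0,0,0,0, 0,0,1,0,0,0,0, 0,0,1,0,0,0,0, 0,0,0,0,0,0,0, 0,0,0,0,0,0,0]' >/dev/null
python3 -c "from h import *;st()"
```

```text
t 9.25 case xy mm [-68.4  -1.6] z 67.3 toolx yaw 0.201 tz [ 0. -0. -1.] F [-10.1   4.   28.2]
M [0.77 1.83 0.03] tau [  0.6 -26.5 -25.8   0.4  -4.    0. ] q [-0.515  0.157  2.061 -0.     0.923  0.855]
```

```bash
python3 -m inch '[0,0,-8,0,0,0,0, 0,0,-13,0,0,0,0, 0,0,-13,0,0,0,0, 17,-14,0,0,0,0,0, 17,-14,0,0,0,0,0, 17,-14,0,0,0,0,0, 17,-14,0,0,0,0,0, 0,0,0,0,0,0,0]' >/dev/null
python3 -c "from h import *;st()"
```

```text
t 10.05 case xy mm [ 1.1 56.3] z 97.8 toolx yaw 0.203 tz [ 0.001  0.    -1.   ] F [-1.  -0.2 -0.5]
M [-0.02  0.04  0.01] tau [  0.7 -40.9 -32.1   0.2  -0.    0.2] q [-3.540e-01  1.640e-01  1.987e+00  1.000e-03  9.900e-01  1.013e+00]
```

```bash
python3 -m inch '[0,0,8,0,0,0,0, 0,0,8,0,0,0,0, 0,0,3,0,0,0,0, 0,0,2,0,0,0,0, 0,0,2,0,0,0,0, 0,0,2,0,0,0,0, 0,0,2,0,0,0,0, 0,0,2,0,0,0,0]' >/dev/null
python3 -c "from h import *;st()"
```

```text
t 10.85 case xy mm [-0.4 54.5] z 71.1 toolx yaw 0.2 tz [ 0.002 -0.    -1.   ] F [-0.7  1.4  3.9]
M [ 0.27  0.39 -0.01] tau [ -0.5 -40.3 -30.7  -0.2  -0.6   0. ] q [-0.358  0.196  2.006  0.     0.938  1.012]
```

```bash
python3 -m inch '[0,0,1,0,0,0,0, 0,0,1,0,0,0,0, 0,0,1,0,0,0,0, 0,0,1,0,0,0,0, 0,0,1,0,0,0,0, 0,0,1,0,0,0,0, 0,0,0,0,0,0,0, 0,0,0,0,0,0,0]' >/dev/null
python3 -c "from h import *;st()"
```

```text
t 11.65 case xy mm [-0.3 54.5] z 67.3 toolx yaw 0.2 tz [ 0.001 -0.    -1.   ] F [-11.7   5.1  32. ]
M [ 0.9   2.16 -0.05] tau [ -0.6 -26.5 -25.3  -0.1  -4.6  -0. ] q [-0.358  0.201  2.008  0.     0.932  1.013]
```

```bash
python3 -m inch '[0,0,-8,0,0,0,0, 0,0,-13,0,0,0,0, 0,0,-13,0,0,0,0, 17,14,0,0,0,0,0, 17,14,0,0,0,0,0, 17,14,0,0,0,0,0, 17,13,0,0,0,0,0, 0,0,0,0,0,0,0]' >/dev/null
python3 -c "from h import *;st()"
```

```text
t 12.45 case xy mm [69.2 -1.8] z 96.8 toolx yaw 0.2 tz [ 0.002 -0.001 -1.   ] F [-0.4 -0.1  0. ]
M [ 0.06 -0.04  0.01] tau [ -0.1 -49.  -32.9  -0.   -0.1  -0. ] q [-0.375  0.318  1.796 -0.     1.025  0.996]
```

```bash
python3 -m inch '[0,0,8,0,0,0,0, 0,0,8,0,0,0,0, 0,0,3,0,0,0,0, 0,0,2,0,0,0,0, 0,0,2,0,0,0,0, 0,0,2,0,0,0,0, 0,0,2,0,0,0,0, 0,0,2,0,0,0,0]' >/dev/null
python3 -c "from h import *;st()"
```

```text
t 13.25 case xy mm [68.5  0.8] z 72.8 toolx yaw 0.2 tz [ 0.002  0.001 -1.   ] F [-9.4  8.5 31.6]
M [1.66 1.41 0.02] tau [ -3.7 -32.6 -25.   -1.6  -4.    0.1] q [-0.373  0.341  1.815  0.003  0.984  0.996]
```

```bash
python3 -m inch '[0,0,1,0,0,0,0, 0,0,1,0,0,0,0, 0,0,1,0,0,0,0, 0,0,1,0,0,0,0, 0,0,1,0,0,0,0, 0,0,1,0,0,0,0, 0,0,0,0,0,0,0, 0,0,0,0,0,0,0]' >/dev/null
python3 -c "from h import *;st()"
```

```text
t 14.05 case xy mm [68.8 -0.1] z 67.5 toolx yaw 0.201 tz [ 0.004 -0.001 -1.   ] F [-8.6  5.4 26.9]
M [0.99 1.69 0.01] tau [ -1.5 -35.5 -26.1  -0.5  -3.7  -0. ] q [-3.740e-01  3.470e-01  1.818e+00  1.000e-03  9.730e-01  9.960e-01]
```

All four now read 67–68 mm under load. I'll lift well clear toward the robot and look.

```bash
python3 -m inch '[0,0,-10,0,0,0,0, 0,0,-15,0,0,0,0, 0,0,-25,0,0,0,0, -15,20,-20,0,0,0,0, -25,20,-20,0,0,0,0, -25,20,-15,0,0,0,0, -25,20,-10,0,0,0,0, -25,0,0,0,0,0,0]' >/dev/null
python3 -m inch '[-25,0,-5,0,0,0,0, -25,0,-5,0,0,0,0, -25,0,0,0,0,0,0, -10,0,0,0,0,0,0, 0,0,0,0,0,0,0, 0,0,0,0,0,0,0, 0,0,0,0,0,0,0, 0,0,0,0,0,0,0]' >/dev/null
python3 - <<'E'
from h import *
where()
S=viewer.read_camera('scene')[:,:,::-1];w=viewer.read_camera('wrist')[:,:,::-1]
c=np.zeros((600,800,3),np.uint8);c[:384,:512]=w
s=cv2.resize(S[130:210,250:360],None,fx=2.6,fy=2.6,interpolation=cv2.INTER_CUBIC);c[:208,514:800]=s
t=cv2.resize(viewer.read_camera('top')[165:260,240:345,::-1],None,fx=2,fy=2,interpolation=cv2.INTER_CUBIC);c[392:582,:210]=t
s=cv2.resize(S[100:290,180:400],None,fx=1.7,fy=1.7);c[250:250+323,420:794]=s
c=(255*(c/255.)**.7).astype('uint8');cv2.imwrite('pics/end.png',c)
E
```

```text
t 15.65 case xy mm [-131.9  -80. ] z 186.2 toolx yaw 0.201 tz [ 0.  0. -1.] F [-0.7 -0.   0.6]
```

View pics/end.png

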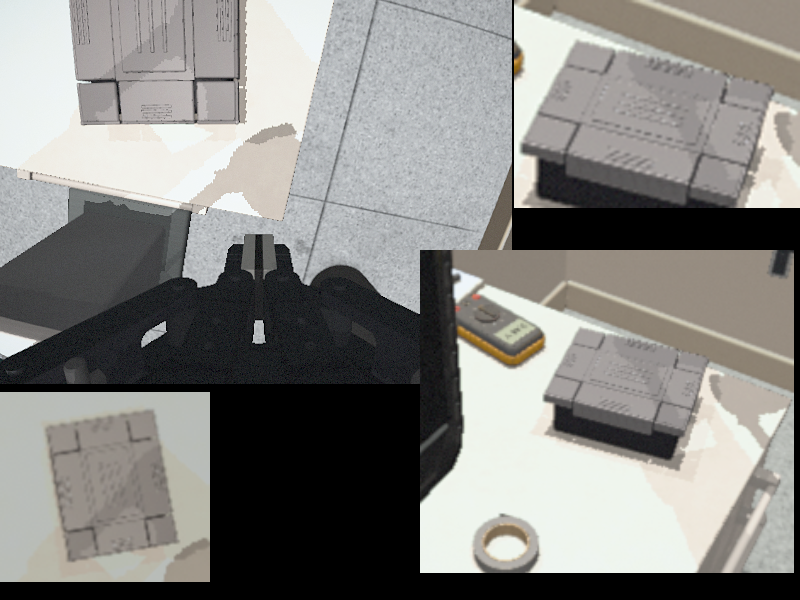

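All four sections lie flush: the lid outline is straight in the scene crop around (645,120) and the top crop around (113,485). The case is in place and the hand is clear.

```bash
python3 -c "from workcell import job;print(job.finish_job())"
```

```text
the job is handed in; nothing more can be done
None
```

I pressed all four rim sections flush, left the case in its place and drew the hand clear. The job is handed in at about 16 s; the final pictures show the lid flush all round, but no verdict came back.

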